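# Park the heavy disc case in its bay and close the bar

### The job

Push the tall, heavy plywood case on its timber skid straight away from the robot into the steel parking bay just beyond it, until it stands squarely against the end stop; it has to slide upright on its base the whole way, never tipped or lifted, and it tips if it is pushed high up. Then push the swinging steel retaining bar fully shut across the bay's mouth, on the robot's side of the case. Leave the bottle, tin, grinding discs and mallet where they are.

Things in the scene. Friction and masses are not known exactly. Their poses are not given: they have to be found in the camera images.
- case: Tall closed plywood case, 90 mm deep (x) x 140 (y), top at 200 mm, fixed on a timber skid 30 mm tall, 140 wide, reaching x=-90 to +45 mm. Origin: bench level under the plywood box's centre. Loose, 1.3-2.0 kg. Push the skid's -x end: slides with 6-15 N; pushed on the box above 60 mm it may tip. The +x face meets the stop. Starts 95-125 mm short of it, <=15 mm off centre, turned <=0.12 rad from the bay.
- bay: Dark steel bay fixed to the bench, no floor. Origin on the bench where the parked case's origin belongs; +x runs from mouth to end stop, y across. Stop: face at x=+45 mm, 60 tall, 200 wide. Two rails 22 mm tall, inner faces at y=+88 and -88 mm from x=-20 mm to the stop (18 mm play each side of the case); flared lead-ins open to about y=+/-102 mm at x=-75 mm.
- bar (a joint): Angle of the steel retaining bar about its upright hinge: 0 shut (bar along the bay's -y, across the mouth), 1.57 along the bay's -x (towards the robot), more swings it outwards to +y; range 0 to 2.35, hard stop at 0. Starts at 1.75 to 2.25, out of the case's way. Stays where it is left (friction 0.12 N m). Shut, its inner face is 7 mm from the parked skid's end.
- bar_hinge (a point): On the bar's hinge axis, at mid-height of the bar (40 mm above the bench), at x = -102 mm, y = +115 mm in the bay's frame. A round post and knuckle of 26 mm diameter stand here, top at 53 mm. The bar's far end comes to lie above a small steel rest at y = -113 mm, 26 mm tall.
- bar_tip (a point): Centre of the free end of the bar, 225 mm from the hinge, 40 mm above the bench. The bar is straight, 10 mm thick, 24 mm tall (28 to 52 mm above the bench) and can be pushed anywhere along its length.
- bottle: green glass bottle standing upright: 64 mm across, 200 mm tall. Origin at the centre of its underside. To be left alone.
- can: round tin standing upright: 80 mm across, 110 mm tall. Origin at the centre of its underside. To be left alone.
- discs: low stack of grey grinding discs lying flat: 114 mm across, 30 mm tall. Origin at the centre of its underside. To be left alone.
- mallet: rubber mallet lying flat: wooden handle along its -x, black head 100 mm long across it; 250 mm long overall, 60 mm tall. Origin at the underside of the middle. To be left alone.
There are look-alikes about, which are no part of the job. There is more than one size of the case; the one meant has the size given above.

How it is judged:
By the outcome, as a careful person would: the job done as asked, in the order asked, and still so for the second after the job is handed in, with the robot touching nothing.
It also fails if it takes over 64 s, if anything falls off the work surface, if the arm or the gripper's body presses on something with over 40 N, if the wrist force passes 120 N, or if a joint passes its speed limit or range.

### The arm

A 6-joint arm with a two-finger parallel gripper is mounted at the origin on the work surface. World frame = base frame: x ahead of the robot, y to its left, z up, the work surface at z = 0. Lengths are in m, angles in rad, forces in N, time in s.
With the tool pointing down it reaches from about 0.225 to 0.875 m from the base axis. Payload 3.4 kg.
Tool frame: the origin (TCP) lies at the very end of the fingers, on their centre line; the grasp point (between the pads) lies 19 mm behind it; z points along the fingers, x is the direction in which the jaws open and shut, and the axes are right-handed (so a half turn about z gives the same grasp; the last joint's range is limited). The gripper opens to 85 mm and grips with 20 to 120 N. Pads are 22 mm wide; open, the fingers measure 114 mm over their backs; the gripper's body (76 mm by 85 mm) begins 54 mm behind the grasp point. The pads swing forward as they close: fully open they stand 13 mm farther back than shut.
Start: joints at [-1.333, 0.276, 1.505, -0, 1.361, -0.121], TCP at [0.202, -0.538, 0.231] pointing down, gripper open.
Joint ranges: [-2.89, 2.89], [-0.75, 2.08], [0.22, 2.7], [-1.18, 4.32], [0.11, 2.71], [-2.7, 2.7]. Speed limits (rad/s): [2.57, 2.57, 3.14, 3.14, 3.14, 3.14].

### API

Orientations are given as a unit quaternion [w, x, y, z].
In Python, from rig import manip gives the robot as it stands.
- The arm moves only by the tool send_rows, never from a script. Its argument "increments" is a list of rows, each a list of 5 numbers: the opening, from 0 (shut) to 1 (fully open), then the shift along the tool's x, y, z in m, then the turn about the tool's z in rad. A call has 1 to 8 rows; each row shifts and turns the commanded pose from where the row before left it, along the tool's axes as they then stand; what a row does not reach is not made up. A row lasts 1/8 s, in which the tool goes at most 62.5 mm and 10.7 degrees, less where a joint would pass 70% of its speed; a pose out of reach is approached as far as the arm can. A call is refused whole if a number of a shift passes 0.0625 or a number of a turn 0.188, either way. A call with a gripper value outside its range is refused whole. The fingers move at their own pace and stop on an object; "squeeze" is the grip in N (left out, the last holds). Time passes only in rows, so rows that do not move let the fingers close. It gives the time, the measured TCP pose, the force and the opening at its end, in the units of the state.
- manip.get_state(): the state, without advancing time (a new reading comes with each control period).
- manip.get_image(name): name is "scene" or "top" or "wrist"; returns the picture (384x512x3 uint8, red, green, blue); there is no depth.
- manip.calibration(name): a dict with "fx", "fy", "cx", "cy" (pixels), "camera_from_world" (4x4, takes a point from world to camera coordinates). Camera axes: x right, y up, looking along -z (the intrinsics and any distortion apply to the point x, -y, -z); pixel columns grow to the right and rows downward; lengths in m; the calibration is good to about 2 mm. A picture is of the moment at which its call begins: read the wrist's pose just before it. calibration takes no time and is no camera call; for the wrist camera it gives the pose at the moment of the call.
- manip.sign_off(): hands the job in, once; it reports no verdict.
The state is a dict: "clock": time; "qpos": joint angles; "qd": joint speeds; "effort": joint torques, N m; "position": TCP position; "ee_rot": TCP orientation; "contact_force": force on the tool from outside, world axes, zero at the start; "moment": the same for the moment, N m; "width": finger opening in m.
Only numpy, scipy, OpenCV 4.12 (cv2) and the standard library are available. Lean on these libraries where they do the work, as an engineer would, in place of code of your own. Each camera call takes 0.05 s, during which the arm holds its last target.

## Working session

There is one attempt and no reset: what is moved stays moved. The work goes in short steps, Python scripts to look and compute and a tool call to move; the robot and the scene stay as the last step left them, time stands still between calls to the robot, and variables do not carry over. Pictures are saved under pics/ and viewed, and the job is handed in when it is done.

Besides the shell and the picture viewer there is one more tool, called after ">>>" in YAML: its name, and indented under it one key for each argument. send_rows: Moves the arm, as the interface text tells. Its arguments: {"type":"object","properties":{"increments":{"type":"array","items":{"type":"array","items":{"type":"number"}}},"squeeze":{"type":"number"}},"required":["increments"]}

```bash
mkdir -p pics
python3 - <<'E'
from rig import manip
import cv2,json
s=manip.get_state();print(s)
for n in("scene","top"):
    im=manip.get_image(n);cv2.imwrite(f"pics/{n}0.png",im[:,:,::-1])
    c=manip.calibration(n);print(n,c)
E
```

```text
{'clock': 0.0, 'qpos': array([-1.33296260e+00,  2.76612086e-01,  1.50613881e+00, -1.59562672e-05,
        1.36070674e+00, -1.21024185e-01]), 'qd': array([ 1.16985819e-03, -1.68837285e-03,  7.25333011e-05, -7.45401072e-04,
       -5.22291283e-04,  1.57606536e-03]), 'effort': array([ 3.93081464e-04, -4.16770899e+01, -2.45806646e+01, -3.48990341e-05,
        1.13525291e-02,  4.17999416e-06]), 'position': array([ 0.20179298, -0.5378585 ,  0.23042771]), 'ee_rot': array([-6.13928844e-04,  8.21951056e-01, -5.69557364e-01, -7.01919513e-04]), 'contact_force': array([-0.1186691 ,  0.04280667, -0.06609629]), 'moment': array([-0.04790528, -0.05583224,  0.01186122]), 'width': 0.08565533112037868}
scene {'fx': 425.21280968539133, 'fy': 425.21280968539133, 'cx': 257.81218535664414, 'cy': 186.1782050004397, 'camera_from_world': array([[ 0.59511014,  0.80362049,  0.00616619, -0.23443143],
       [-0.55500692,  0.40542941,  0.72635688,  0.22579532],
       [ 0.58121532, -0.43568462,  0.68729009, -1.45504361],
       [ 0.        ,  0.        ,  0.        ,  1.        ]])}
top {'fx': 471.23245386759424, 'fy': 471.23245386759424, 'cx': 256.0843468312411, 'cy': 188.33484597087232, 'camera_from_world': array([[-9.97857823e-03, -9.99949944e-01,  7.33554505e-04,
        -4.69989008e-02],
       [ 9.82018885e-01, -9.66133494e-03,  1.88535324e-01,
        -4.49526461e-01],
       [-1.88518800e-01,  2.60167886e-03,  9.82066135e-01,
        -1.57036083e+00],
       [ 0.00000000e+00,  0.00000000e+00,  0.00000000e+00,
         1.00000000e+00]])}
```

View pics/scene0.png

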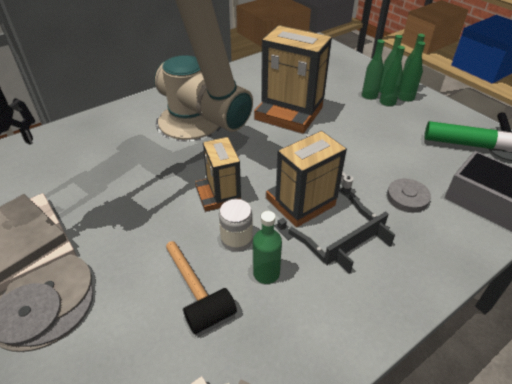

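Run:
```python
import cv2
im=cv2.imread("pics/top0.png");cv2.imwrite("pics/top0b.png",cv2.resize(im,(800,600),interpolation=cv2.INTER_CUBIC))
```

```text
(no output)
```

View pics/top0b.png

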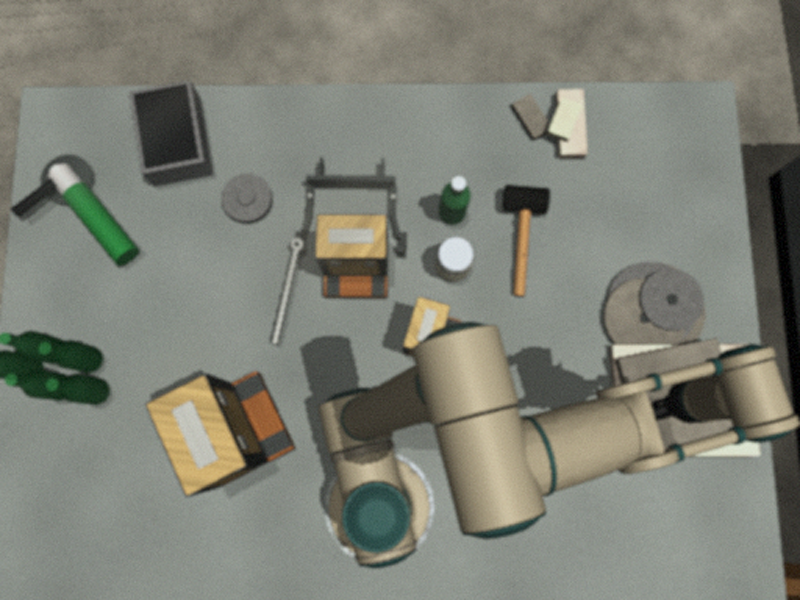

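The top view shows the case at about (352,250) in the 800-wide picture, with its skid end at (356,290). The bay is beyond it, the stop bar is at (350,183), and the hinge is at (297,243) with the bar tip near (277,342). The small case at (425,325) and the large one at lower left are look-alikes. Next I'll enlarge the area around the bay.

```bash
cat > h.py <<'E'
from rig import manip
import numpy as np,cv2
def ray(c,u,v,z):
    T=c["camera_from_world"];R=T[:3,:3];t=T[:3,3]
    d=np.array([(u-c["cx"])/c["fx"],-(v-c["cy"])/c["fy"],-1.0])
    o=-R.T@t;w=R.T@d
    return o+w*(z-o[2])/w[2]
def proj(c,p):
    T=c["camera_from_world"];q=T[:3,:3]@np.array(p)+T[:3,3]
    return np.array([c["cx"]+c["fx"]*q[0]/-q[2],c["cy"]-c["fy"]*q[1]/-q[2]])
E
python3 - <<'E'
import cv2
im=cv2.imread("pics/top0.png");cv2.imwrite("pics/crop0.png",cv2.resize(im[95:225,165:275],None,fx=4.6,fy=4.6,interpolation=cv2.INTER_CUBIC))
im=cv2.imread("pics/scene0.png");cv2.imwrite("pics/crop1.png",cv2.resize(im[125:275,260:400],None,fx=4,fy=4,interpolation=cv2.INTER_CUBIC))
E
```

```text
(no output)
```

View pics/crop0.png

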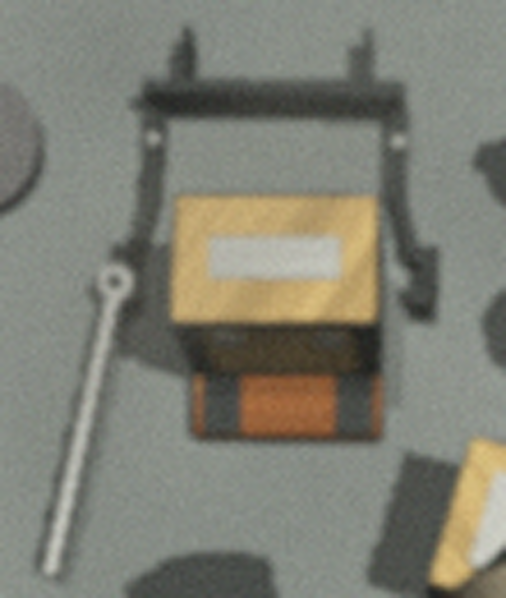

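View pics/crop1.png

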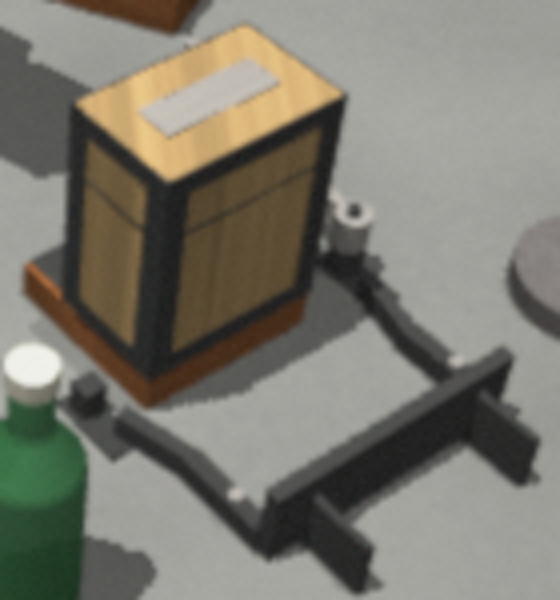

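Run:
```python
from h import *
c=manip.calibration("top");T=c["camera_from_world"];print("cam",-T[:3,:3].T@T[:3,3])
P=lambda n,x,y,z:print(n,ray(c,165+(x+.5)/4.6-.5,95+(y+.5)/4.6-.5,z).round(4))
for n,x,y,z in [("tFL",176,196,.2),("tFR",378,194,.2),("tNR",379,322,.2),("tNL",172,322,.2),
 ("skNLtop",193,431,.03),("skNRtop",382,431,.03),("skNLbot",193,439,.0),("skNRbot",382,439,.0),
 ("stopL back",146,82,.06),("stopR back",402,84,.06),("stopLbot",146,118,.0),("stopRbot",402,118,.0),
 ("boltL",153,137,.024),("boltR",399,141,.024),("rest",422,255,.026),("hinge",113,282,.053),("tip",50,573,.052)]:P(n,x,y,z)
c=manip.calibration("scene")
P=lambda n,x,y,z:print("s",n,ray(c,260+(x+.5)/4-.5,125+(y+.5)/4-.5,z).round(4))
for n,x,y,z in [("tFR",172,182,.2),("tFL",346,96,.2),("tNR",76,103,.2),("tNL",247,25,.2),("botFR",150,405,0),("botFL",303,320,0),("botNR",26,287,0),
("hinge",353,212,.053),("stopL top front",503,350,.06),("stopR top front",270,490,.06),("stopRbot",268,556,0),("boltL",457,361,.024),("boltR",237,494,.024),("rest",87,380,.026)]:P(n,x,y,z)
```

```text
cam [ 0.14493195 -0.047254    1.62698428]
tFL [0.5844 0.1149 0.2   ]
tFR [ 0.5845 -0.0234  0.2   ]
tNR [ 0.4944 -0.0235  0.2   ]
tNL [0.4957 0.1166 0.2   ]
skNLtop [0.4533 0.1194 0.03  ]
skNRtop [ 0.4519 -0.0224  0.03  ]
skNLbot [0.4528 0.1224 0.    ]
skNRbot [ 0.4514 -0.0219  0.    ]
stopL back [0.7178 0.1546 0.06  ]
stopR back [ 0.7143 -0.0398  0.06  ]
stopLbot [0.71   0.1619 0.    ]
stopRbot [ 0.708  -0.0393  0.    ]
boltL [0.6862 0.1532 0.024 ]
boltR [ 0.6811 -0.0369  0.024 ]
rest [ 0.5893 -0.0538  0.026 ]
hinge [0.5631 0.178  0.053 ]
tip [0.3444 0.2205 0.052 ]
s tFR [ 0.5889 -0.0191  0.2   ]
s tFL [0.5912 0.1173 0.2   ]
s tNR [ 0.5006 -0.0185  0.2   ]
s tNL [0.5026 0.1183 0.2   ]
s botFR [ 0.584  -0.0131  0.    ]
s botFL [0.5871 0.1219 0.    ]
s botNR [ 0.4493 -0.0121  0.    ]
s hinge [0.5656 0.1804 0.053 ]
s stopL top front [0.7176 0.1576 0.06  ]
s stopR top front [ 0.7125 -0.0368  0.06  ]
s stopRbot [ 0.7178 -0.0338  0.    ]
s boltL [0.6883 0.158  0.024 ]
s boltR [ 0.6845 -0.0319  0.024 ]
s rest [ 0.5602 -0.0482  0.026 ]
```

Run:
```python
from h import *
from scipy.spatial.transform import Rotation as Ro
s=manip.get_state();q=s["ee_rot"];R=Ro.from_quat(np.r_[q[1:],q[0]]).as_matrix()
T=manip.calibration("wrist")["camera_from_world"];print("cam in tool",R.T@(-T[:3,:3].T@T[:3,3]-s["position"]));print(R.round(3))
c=manip.calibration("top")
for u,v in((425,300),(448,305),(405,350)):
  print(ray(c,u*.64,v*.64,.13))
print("yaw turn needed about tool z:", np.arctan2(R[1,0],R[0,0])-(-np.pi/2-.024))
tgt=np.array([.415,.050,.23]);print("tool-frame shift",R.T@(tgt-s["position"]))
```

```text
cam in tool [ 0.00156852 -0.08223891 -0.14276009]
[[ 0.351 -0.936 -0.   ]
 [-0.936 -0.351  0.002]
 [-0.002 -0.    -1.   ]]
[ 0.41973535 -0.1025048   0.13      ]
[ 0.40877341 -0.14981723  0.13      ]
[ 0.31641032 -0.05999795  0.13      ]
yaw turn needed about tool z: 0.38277099279687343
tool-frame shift [-0.47563952 -0.40607541  0.0013789 ]
```

>>> send_rows:
  increments:
    - [1,-0.0396,-0.0338,0,0]
    - [1,-0.0396,-0.0338,0,0]
    - [1,-0.0396,-0.0338,0,0]
    - [1,-0.0396,-0.0338,0,0]
    - [1,-0.0396,-0.0338,0,0]
    - [1,-0.0396,-0.0338,0,0]

```text
clock: 0.85
position: [0.3085, -0.243, 0.2311]
ee_rot: [-0.0, 0.822, -0.57, 0.0]
contact_force: [0.9, 0.2, 0.1]
width: 0.0855
```

>>> send_rows:
  increments:
    - [1,-0.0396,-0.0338,0,0]
    - [1,-0.0396,-0.0338,0,0]
    - [1,-0.0396,-0.0338,0,0]
    - [1,-0.0396,-0.0338,0,0]
    - [1,-0.0396,-0.0338,0,0]
    - [1,-0.0396,-0.0338,0,0]

```text
clock: 1.6
position: [0.4149, 0.0507, 0.2312]
ee_rot: [0.0, 0.822, -0.569, 0.0]
contact_force: [0.0, -0.5, -0.3]
width: 0.0852
```

>>> send_rows:
  increments:
    - [1,0,0,0,-0.17]
    - [1,0,0,0,-0.17]
    - [1,0,0,0,-0.17]
    - [1,0,0,0,-0.17]
    - [1,0,0,0,-0.17]
    - [1,0,0,0,-0.17]
    - [1,0,0,0,-0.17]
    - [1,0,0,0,-0.17]

```text
clock: 2.6
position: [0.4144, 0.049, 0.2309]
ee_rot: [-0.0, 0.997, 0.077, -0.0]
contact_force: [-0.5, -0.5, -0.3]
width: 0.0854
```

>>> send_rows:
  increments:
    - [1,0,0,0,-0.17]
    - [1,0,0,0,-0.17]
    - [1,0,0,0,-0.17]
    - [1,0,0,0,-0.17]
    - [1,0,0,0,-0.17]
    - [1,0,0,0,-0.17]
    - [1,0,0,0,-0.17]
    - [1,0,0,0,-0.17]

```text
clock: 3.6
position: [0.4144, 0.049, 0.2309]
ee_rot: [-0.0, 0.727, 0.687, -0.0]
contact_force: [0.6, 0.3, 0.2]
width: 0.0852
```

Run:
```python
from h import *
from scipy.spatial.transform import Rotation as Ro
s=manip.get_state();q=s["ee_rot"];R=Ro.from_quat(np.r_[q[1:],q[0]]).as_matrix()
im=manip.get_image("scene");cv2.imwrite("pics/scene1.png",im[:,:,::-1])
im=manip.get_image("wrist");cv2.imwrite("pics/wrist1.png",im[:,:,::-1])
phi=np.arctan2(R[1,0],R[0,0]);print(s["clock"],s["position"],phi,"turn",phi-(np.pi/2-.024),s["qpos"]);print(R.round(3))
```

```text
3.6 [0.41444225 0.04896205 0.23092887] 1.5136006638938533 turn -0.033195662901043255 [-4.94023564e-02  3.52123127e-02  1.80596523e+00 -8.99221390e-05
  1.30128800e+00 -1.56297900e+00]
[[ 0.057  0.998 -0.001]
 [ 0.998 -0.057 -0.   ]
 [-0.    -0.001 -1.   ]]
```

View pics/scene1.png

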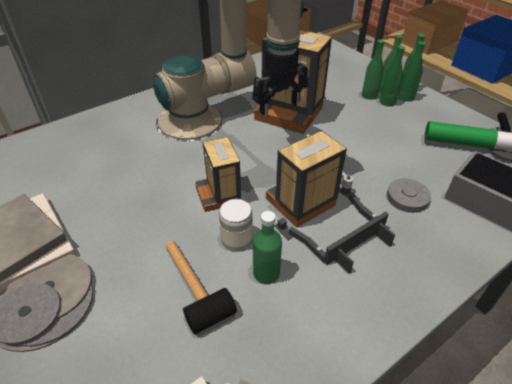

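View pics/wrist1.png

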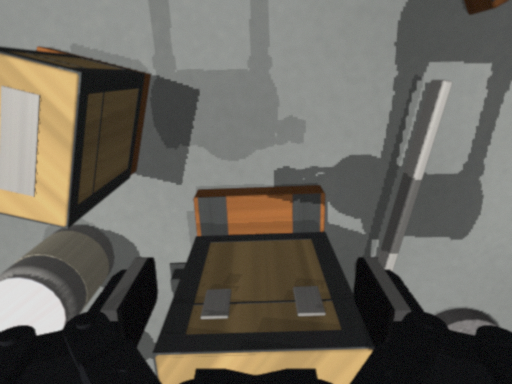

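The scene view shows the gripper clear above, between the small case and the big one. In the wrist view the skid's end edge runs from about (196,190) to (325,185), and the bar's tip is near (440,83). I'll measure these from a larger crop.

Run:
```python
from h import *
c=manip.calibration("wrist")
for n,u,v,z in [("skL",195,192,.03),("skR",326,187,.03),("skLb",195,188,0),("skRb",325,184,0),("tip",440,83,.052),("smallcase bottom? ",150,75,.0),("sc",132,170,.0)]: print(n,ray(c,u,v,z).round(4))
im=cv2.imread("pics/wrist1.png");cv2.imwrite("pics/w1c.png",cv2.resize(im[160:250,170:350],None,fx=4.4,fy=4.4,interpolation=cv2.INTER_CUBIC))
```

```text
skL [ 0.4465 -0.0177  0.03  ]
skR [0.4498 0.1197 0.03  ]
skLb [ 0.4516 -0.0233  0.    ]
skRb [0.4562 0.1244 0.    ]
tip [0.3513 0.2165 0.052 ]
smallcase bottom?  [ 0.3274 -0.0548  0.    ]
sc [ 0.426 -0.091  0.   ]
```

View pics/w1c.png

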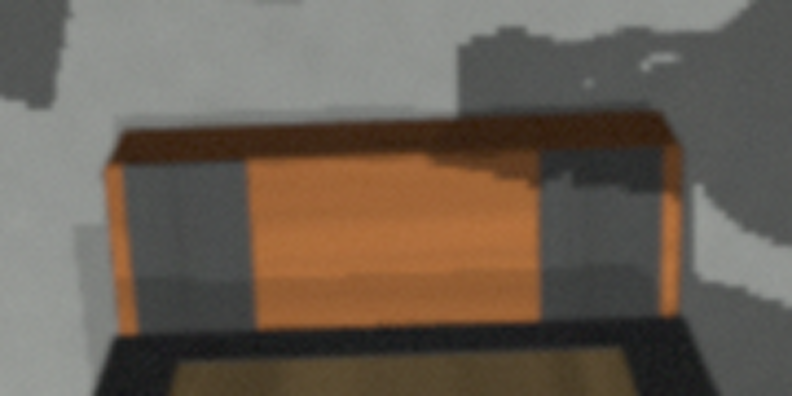

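Run:
```python
from h import *
c=manip.calibration("wrist")
for n,u,v,z in [("skL",194.5,197.5,.03),("skR",324.5,193.6,.03),("skLb",197.7,189.8,0),("skRb",320,185.5,0)]: print(n,ray(c,u,v,z).round(4))
```

```text
skL [ 0.4526 -0.0189  0.03  ]
skR [0.457  0.1181 0.03  ]
skLb [ 0.4539 -0.0204  0.    ]
skRb [0.4577 0.1187 0.    ]
```

>>> send_rows:
  increments:
    - [1,0,0,0.037,-0.033]
    - [1,0,0,0.037,0]
    - [1,0,0,0.037,0]
    - [1,0,0,0.037,0]
    - [1,0,0,0.037,0]
    - [1,0,0,0.037,0]
    - [1,0,0,0,0]

```text
clock: 4.58
position: [0.4124, 0.049, 0.0074]
ee_rot: [-0.002, 0.718, 0.696, -0.002]
contact_force: [-0.7, 0.0, -0.3]
width: 0.0851
```

>>> send_rows:
  increments:
    - [1,0,0.008,0,0]
    - [1,0,0.006,0,0]
    - [1,0,0.005,0,0]
    - [1,0,0.005,0,0]
    - [1,0,0.005,0,0]
    - [1,0,0.0,0,0]

```text
clock: 5.32
position: [0.4409, 0.0483, 0.0089]
ee_rot: [-0.002, 0.717, 0.697, -0.002]
contact_force: [-5.9, 0.9, 2.9]
width: 0.0853
```

Run:
```python
from h import *
im=manip.get_image("scene");cv2.imwrite("pics/scene2.png",cv2.resize(im[90:300,160:440],None,fx=2.7,fy=2.7)[:,:,::-1])
im=manip.get_image("wrist");cv2.imwrite("pics/wrist2.png",im[:,:,::-1])
```

```text
(no output)
```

View pics/scene2.png

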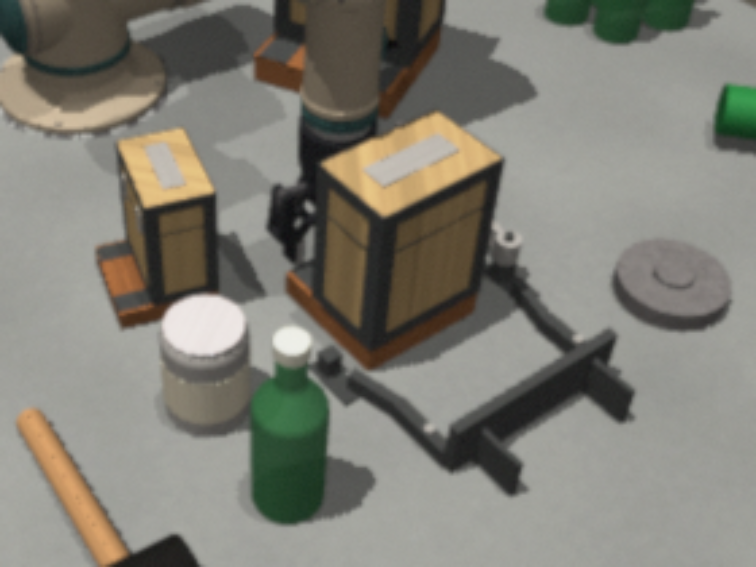

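View pics/wrist2.png

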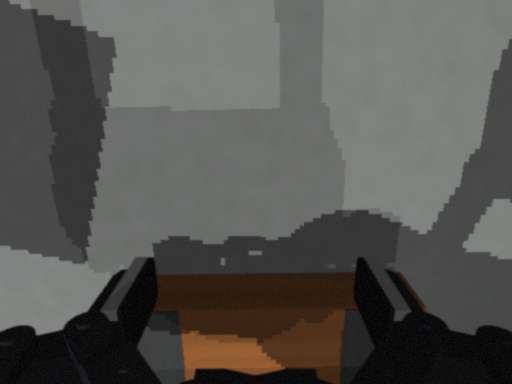

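>>> send_rows:
  increments:
    - [1,0.001,0.006,0,0]
    - [1,0.001,0.006,0,0]
    - [1,0.001,0.006,0,0]
    - [1,0.001,0.006,0,0]
    - [1,0.001,0.006,0,0]
    - [1,0.001,0.006,0,0]
    - [1,0.001,0.006,0,0]

```text
clock: 6.3
position: [0.4774, 0.0537, 0.0081]
ee_rot: [-0.006, 0.718, 0.696, -0.006]
contact_force: [-14.0, -1.1, 8.9]
width: 0.0853
```

Run:
```python
from h import *
im=manip.get_image("top");cv2.imwrite("pics/top3.png",cv2.resize(im[95:225,165:275],None,fx=4.6,fy=4.6,interpolation=cv2.INTER_CUBIC)[:,:,::-1])
```

```text
(no output)
```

View pics/top3.png

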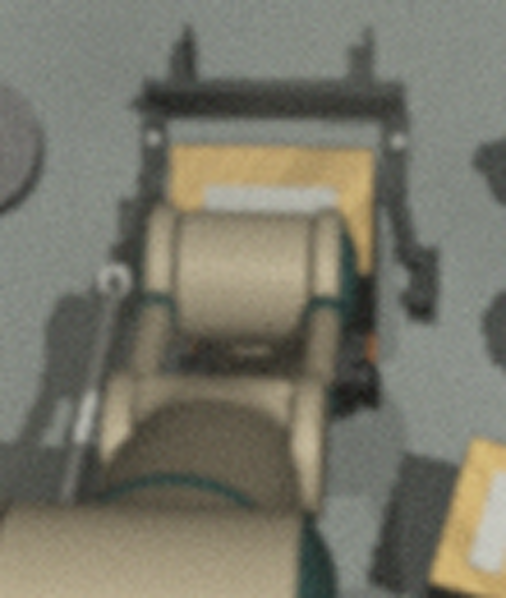

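>>> send_rows:
  increments:
    - [1,0.0013,0.006,0,0]
    - [1,0.0013,0.006,0,0]
    - [1,0.0013,0.006,0,0]
    - [1,0.0013,0.006,0,0]
    - [1,0.0013,0.006,0,0]
    - [1,0.0013,0.006,0,0]
    - [1,0.0013,0.006,0,0]

```text
clock: 7.22
position: [0.5202, 0.0613, 0.008]
ee_rot: [-0.005, 0.718, 0.696, -0.006]
contact_force: [-13.7, -2.2, 6.6]
width: 0.0855
```

Run:
```python
from h import *
im=manip.get_image("top");cv2.imwrite("pics/top4.png",cv2.resize(im[95:225,165:275],None,fx=4.6,fy=4.6,interpolation=cv2.INTER_CUBIC)[:,:,::-1])
im=manip.get_image("scene");cv2.imwrite("pics/scene4.png",cv2.resize(im[125:275,260:400],None,fx=4,fy=4,interpolation=cv2.INTER_CUBIC)[:,:,::-1])
```

```text
(no output)
```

View pics/top4.png

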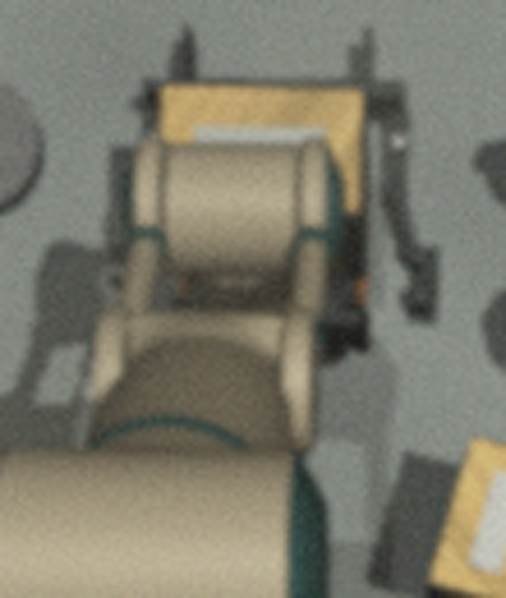

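View pics/scene4.png

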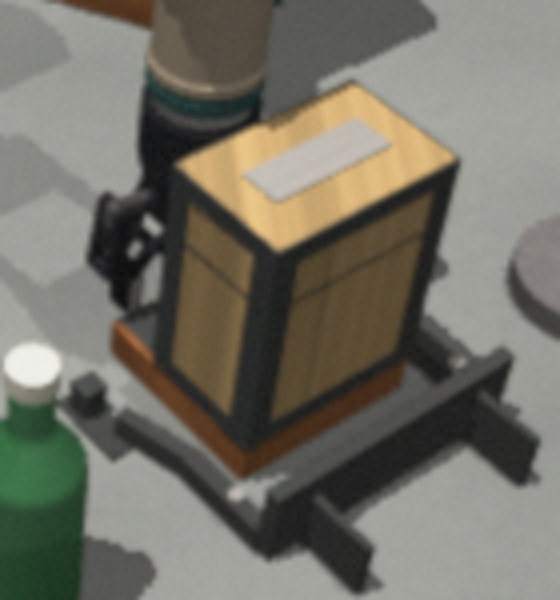

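>>> send_rows:
  increments:
    - [1,0.0002,0.006,0,0]
    - [1,0.0002,0.006,0,0]
    - [1,0.0002,0.006,0,0]
    - [1,0.0002,0.006,0,0]
    - [1,0.0002,0.006,0,0]

```text
clock: 7.95
position: [0.5501, 0.0619, 0.008]
ee_rot: [-0.006, 0.717, 0.697, -0.006]
contact_force: [-13.5, -0.1, 8.3]
width: 0.0855
```

>>> send_rows:
  increments:
    - [1,0,0.003,0,0]
    - [1,0,0.003,0,0]

```text
clock: 8.2
position: [0.5562, 0.0618, 0.008]
ee_rot: [-0.006, 0.717, 0.697, -0.006]
contact_force: [-13.9, -0.1, 8.2]
width: 0.0856
```

>>> send_rows:
  increments:
    - [1,0,0.003,0,0]

```text
clock: 8.32
position: [0.559, 0.0618, 0.008]
ee_rot: [-0.006, 0.717, 0.697, -0.006]
contact_force: [-13.8, 0.5, 6.8]
width: 0.0856
```

>>> send_rows:
  increments:
    - [1,0,0.003,0,0]

```text
clock: 8.45
position: [0.5622, 0.0617, 0.008]
ee_rot: [-0.006, 0.717, 0.697, -0.006]
contact_force: [-12.4, -0.4, 7.3]
width: 0.0853
```

>>> send_rows:
  increments:
    - [1,0,0.002,0,0]

```text
clock: 8.57
position: [0.5641, 0.0616, 0.008]
ee_rot: [-0.006, 0.717, 0.697, -0.006]
contact_force: [-15.2, -0.5, 9.1]
width: 0.0853
```

>>> send_rows:
  increments:
    - [1,0,0.002,0,0]

```text
clock: 8.7
position: [0.5641, 0.0616, 0.008]
ee_rot: [-0.007, 0.717, 0.697, -0.007]
contact_force: [-18.5, 0.3, 12.6]
width: 0.0851
```

>>> send_rows:
  increments:
    - [1,0,0.003,0,0]
    - [1,0,0.001,0,0]

```text
clock: 8.95
position: [0.564, 0.0616, 0.0079]
ee_rot: [-0.01, 0.717, 0.697, -0.01]
contact_force: [-24.3, -0.4, 16.8]
width: 0.0851
```

Run:
```python
from h import *
im=manip.get_image("top");cv2.imwrite("pics/top5.png",cv2.resize(im[95:225,165:275],None,fx=4.6,fy=4.6,interpolation=cv2.INTER_CUBIC)[:,:,::-1])
im=manip.get_image("scene");cv2.imwrite("pics/scene5.png",cv2.resize(im[125:275,260:400],None,fx=4,fy=4,interpolation=cv2.INTER_CUBIC)[:,:,::-1])
```

```text
(no output)
```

View pics/scene5.png

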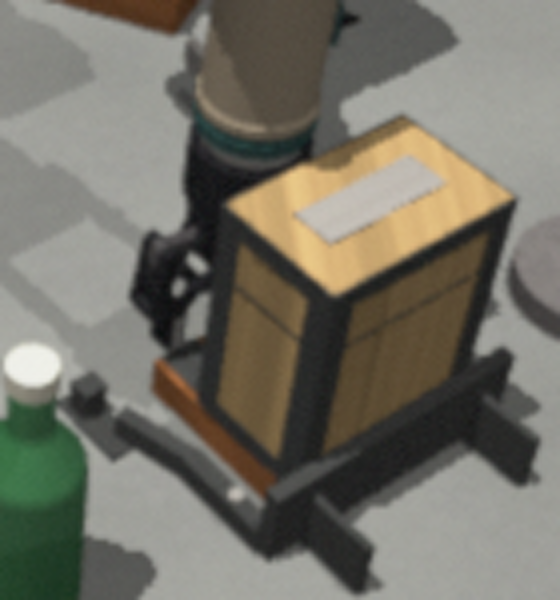

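View pics/top5.png

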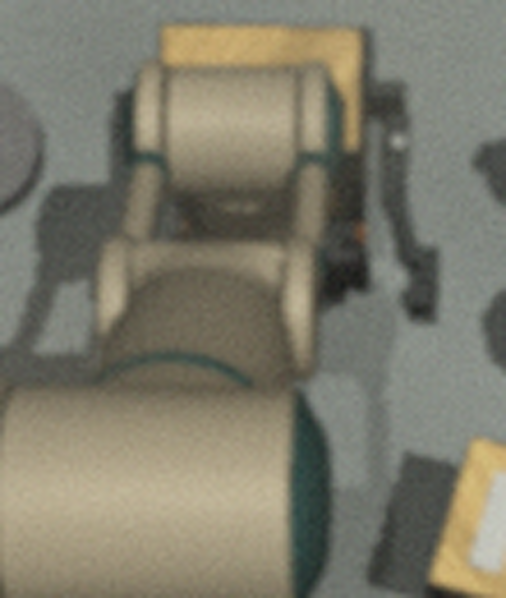

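The case stands against the stop: the force rose from 13 to 24 N with no further motion. Before moving the bar, I'll check how close the large look-alike case is to the bar approach.

Run:
```python
from h import *
c=manip.calibration("top")
for z in(.2,.27):
  print(z,[ray(c,u*.64,v*.64,z).round(3)[:2].tolist() for u,v in((148,404),(205,375),(245,465),(188,494))])
print("skid z.04",[ray(c,u*.64,v*.64,.04).round(3)[:2].tolist() for u,v in((258,375),(293,450))])
yaw=-.024;R=np.array([[np.cos(yaw),-np.sin(yaw)],[np.sin(yaw),np.cos(yaw)]])
H=np.array([.5645,.179])
for H in (H,):
 prev=None
 for th in [2.0,1.8,1.6,1.4,1.2,1.0,.8,.6,.4,.2,.1,0]:
  p=H+R@(.15*np.array([-np.sin(th),-np.cos(th)])+.017*np.array([-np.cos(th),np.sin(th)]))
  d=None if prev is None else (R.T@(p-prev)).round(4)  # bay x = tool y, bay y = tool x
  print(th,p.round(4),"toolx,tooly",None if d is None else (d[1],d[0]));prev=p
```

```text
0.2 [[0.209, 0.435], [0.264, 0.328], [0.093, 0.245], [0.041, 0.351]]
0.27 [[0.206, 0.411], [0.258, 0.309], [0.096, 0.231], [0.046, 0.331]]
skid z.04 [[0.276, 0.256], [0.117, 0.178]]
2.0 [0.4371 0.26  ] toolx,tooly None
1.8 [0.4235 0.233 ] toolx,tooly (np.float64(-0.0272), np.float64(-0.0129))
1.6 [0.4156 0.204 ] toolx,tooly (np.float64(-0.0293), np.float64(-0.0072))
1.4 [0.4136 0.1739] toolx,tooly (np.float64(-0.0301), np.float64(-0.0013))
1.2 [0.4177 0.144 ] toolx,tooly (np.float64(-0.0298), np.float64(0.0047))
1.0 [0.4275 0.1155] toolx,tooly (np.float64(-0.0282), np.float64(0.0106))
0.8 [0.4429 0.0896] toolx,tooly (np.float64(-0.0256), np.float64(0.016))
0.6 [0.4631 0.0672] toolx,tooly (np.float64(-0.0219), np.float64(0.0207))
0.4 [0.4873 0.0493] toolx,tooly (np.float64(-0.0173), np.float64(0.0247))
0.2 [0.5146 0.0365] toolx,tooly (np.float64(-0.0121), np.float64(0.0276))
0.1 [0.5291 0.0323] toolx,tooly (np.float64(-0.0039), np.float64(0.0146))
0 [0.5439 0.0295] toolx,tooly (np.float64(-0.0024), np.float64(0.0149))
```

>>> send_rows:
  increments:
    - [1,0,-0.005,0,0]
    - [1,0,-0.02,0,0]
    - [1,0,-0.04,0,0]
    - [1,0,-0.04,0,0]
    - [0,0,-0.01,-0.04,0]
    - [0,0,0,-0.05,0]

```text
clock: 9.8
position: [0.4615, 0.0647, 0.0994]
ee_rot: [-0.001, 0.718, 0.696, -0.001]
contact_force: [1.7, -0.3, -0.2]
width: 0.0519
```

>>> send_rows:
  increments:
    - [0,0.0413,-0.0059,0,0]
    - [0,0.0413,-0.0059,0,0]
    - [0,0.0413,-0.0059,0,0]
    - [0,0.0413,-0.0059,0,0]
    - [0,0.0413,-0.0059,0,0]
    - [0,0,0,0,0]

```text
clock: 10.55
position: [0.4404, 0.2746, 0.0994]
ee_rot: [0.0, 0.716, 0.698, 0.001]
contact_force: [-0.5, -0.9, -1.0]
width: -0.0
```

Run:
```python
from h import *
s=manip.get_state();print(s["position"],s["width"])
c=manip.calibration("wrist")
im=manip.get_image("wrist");cv2.imwrite("pics/wrist6.png",im[:,:,::-1])
for p in [(.5645,.179,.053),(.3445,.2205,.052)]: print(proj(c,p))
im=manip.get_image("scene");cv2.imwrite("pics/scene6.png",im[:,:,::-1])
```

```text
[0.4403785  0.27460548 0.09935758] -3.521991485214849e-05
[127.05057121 382.48479524]
[146.10507579  46.01964893]
```

View pics/wrist6.png

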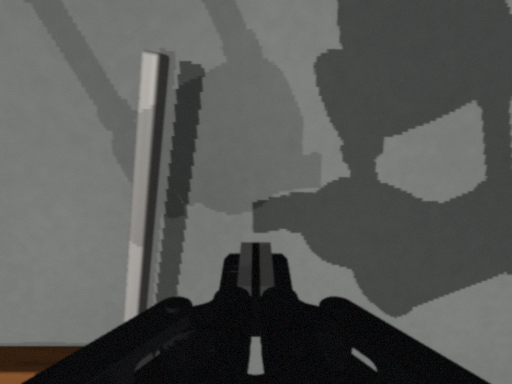

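View pics/scene6.png

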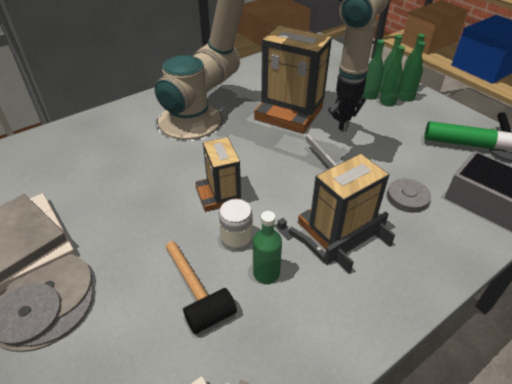

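>>> send_rows:
  increments:
    - [0,0,0,0.033,0]
    - [0,0,0,0.032,0]
    - [0,0,0,0,0]
    - [0,-0.014,-0.006,0,0]
    - [0,-0.014,-0.005,0,0]
    - [0,-0.014,-0.005,0,0]

```text
clock: 11.4
position: [0.4226, 0.2292, 0.0352]
ee_rot: [0.0, 0.718, 0.696, 0.001]
contact_force: [0.1, -0.1, 0.7]
width: -0.0002
```

>>> send_rows:
  increments:
    - [0,-0.0147,-0.004,0,0]
    - [0,-0.0147,-0.0035,0,0]
    - [0,-0.015,-0.001,0,0]
    - [0,-0.015,0,0,0]
    - [0,-0.015,0.0015,0,0]
    - [0,-0.015,0.003,0,0]

```text
clock: 12.15
position: [0.4161, 0.1401, 0.0342]
ee_rot: [-0.0, 0.718, 0.696, -0.0]
contact_force: [-0.3, 1.7, 0.9]
width: -0.0001
```

>>> send_rows:
  increments:
    - [0,-0.0145,0.0045,0,0]
    - [0,-0.014,0.006,0,0]
    - [0,-0.013,0.0075,0,0]
    - [0,-0.0125,0.0085,0,0]
    - [0,-0.0115,0.01,0,0]
    - [0,-0.0105,0.011,0,0]

```text
clock: 12.9
position: [0.4619, 0.063, 0.0342]
ee_rot: [-0.0, 0.718, 0.696, -0.0]
contact_force: [0.1, 1.6, 0.2]
width: -0.0001
```

Run:
```python
from h import *
s=manip.get_state();print(s["position"])
im=manip.get_image("scene");cv2.imwrite("pics/scene7.png",cv2.resize(im[90:300,160:440],None,fx=2.7,fy=2.7)[:,:,::-1])
im=manip.get_image("wrist");cv2.imwrite("pics/wrist7.png",im[:,:,::-1])
```

```text
[0.46190701 0.06297699 0.03420477]
```

View pics/scene7.png

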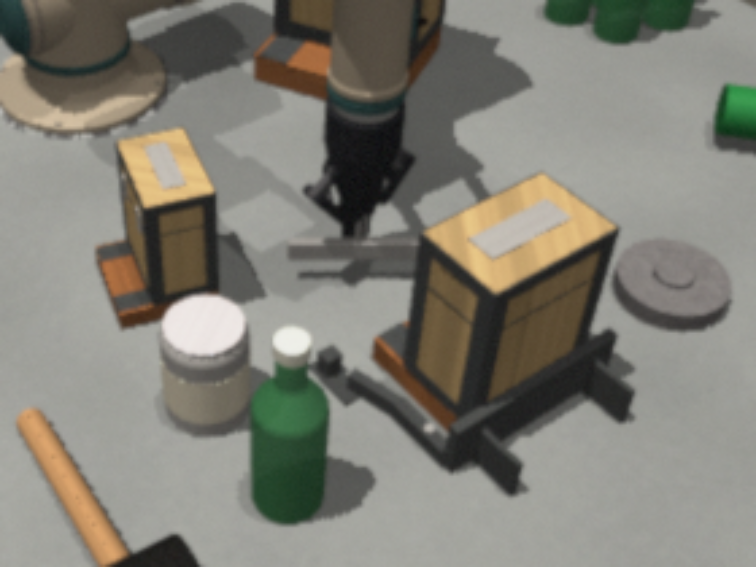

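View pics/wrist7.png

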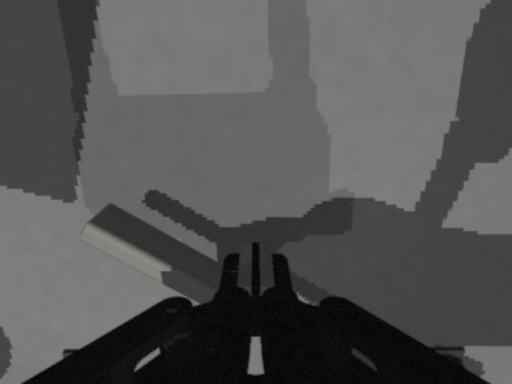

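The bar is swinging ahead of the fingers at about 0.6 rad, and its tip clears the can and the small case. I'll continue the arc.

>>> send_rows:
  increments:
    - [0,-0.009,0.012,0,0]
    - [0,-0.0083,0.0125,0,0]
    - [0,-0.0065,0.0135,0,0]
    - [0,-0.0055,0.014,0,0]
    - [0,-0.004,0.0125,0,0]

```text
clock: 13.62
position: [0.5258, 0.0281, 0.0342]
ee_rot: [0.0, 0.718, 0.696, -0.0]
contact_force: [-1.0, 1.5, -0.3]
width: -0.0001
```

>>> send_rows:
  increments:
    - [0,-0.002,0.006,0,0]
    - [0,0,0.004,0,0]

```text
clock: 13.88
position: [0.5348, 0.026, 0.0342]
ee_rot: [-0.0, 0.718, 0.697, -0.0]
contact_force: [-1.2, -0.8, 0.6]
width: -0.0001
```

>>> send_rows:
  increments:
    - [0,0,0.004,0,0]

```text
clock: 14.0
position: [0.5384, 0.0261, 0.0342]
ee_rot: [-0.0, 0.717, 0.697, -0.0]
contact_force: [-0.9, -0.0, -0.6]
width: -0.0
```

>>> send_rows:
  increments:
    - [0,0,0.004,0,0]

```text
clock: 14.12
position: [0.5426, 0.0261, 0.0343]
ee_rot: [-0.0, 0.717, 0.697, -0.0]
contact_force: [-1.6, -0.3, -0.2]
width: -0.0001
```

>>> send_rows:
  increments:
    - [0,0,0.003,0,0]

```text
clock: 14.25
position: [0.5458, 0.026, 0.0343]
ee_rot: [0.0, 0.717, 0.697, -0.0]
contact_force: [-0.4, -0.1, 0.3]
width: 0.0002
```

>>> send_rows:
  increments:
    - [0,0,0.003,0,0]

```text
clock: 14.38
position: [0.547, 0.0259, 0.0342]
ee_rot: [-0.001, 0.717, 0.697, -0.001]
contact_force: [-7.5, -1.3, 4.2]
width: 0.0005
```

>>> send_rows:
  increments:
    - [0,0,0.003,0,0]

```text
clock: 14.5
position: [0.5471, 0.0261, 0.0339]
ee_rot: [-0.004, 0.717, 0.697, -0.003]
contact_force: [-11.1, 0.1, 8.1]
width: -0.0001
```

The hard stop is at finger x=0.547, as predicted. I'll back off and look.

>>> send_rows:
  increments:
    - [0,0,-0.004,0,0]
    - [0,0,-0.006,0,0]
    - [0,0,-0.02,0,0]
    - [0,0,-0.04,0,0]
    - [0,0,-0.02,-0.05,0]
    - [0,0,0,-0.06,0]
    - [0,0,0,-0.06,0]
    - [0,0,0,0,0]

```text
clock: 15.5
position: [0.4657, 0.0282, 0.2096]
ee_rot: [0.005, 0.718, 0.697, 0.005]
contact_force: [-0.0, 0.3, -0.2]
width: 0.0
```

Run:
```python
from h import *
s=manip.get_state();print(s["position"],s["contact_force"])
im=manip.get_image("scene");cv2.imwrite("pics/scene8.png",cv2.resize(im[125:275,260:400],None,fx=4,fy=4,interpolation=cv2.INTER_CUBIC)[:,:,::-1]);cv2.imwrite("pics/scene8f.png",im[:,:,::-1])
im=manip.get_image("wrist");cv2.imwrite("pics/wrist8.png",im[:,:,::-1])
im=manip.get_image("top");cv2.imwrite("pics/top8.png",cv2.resize(im[95:225,165:275],None,fx=4.6,fy=4.6,interpolation=cv2.INTER_CUBIC)[:,:,::-1])
```

```text
[0.46570767 0.0282462  0.20962961] [-0.00631172  0.34104476 -0.24640045]
```

View pics/scene8.png

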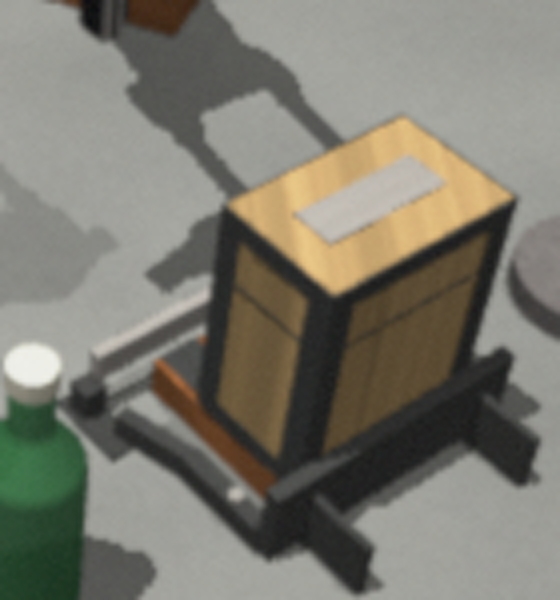

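View pics/wrist8.png

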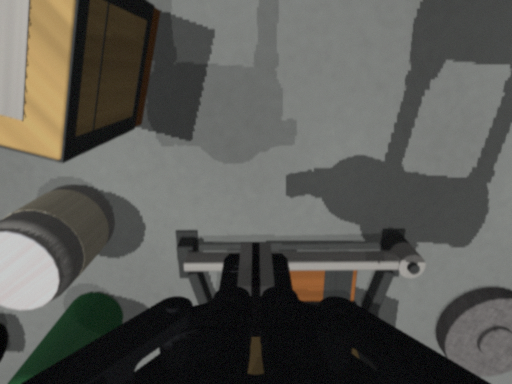

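View pics/top8.png

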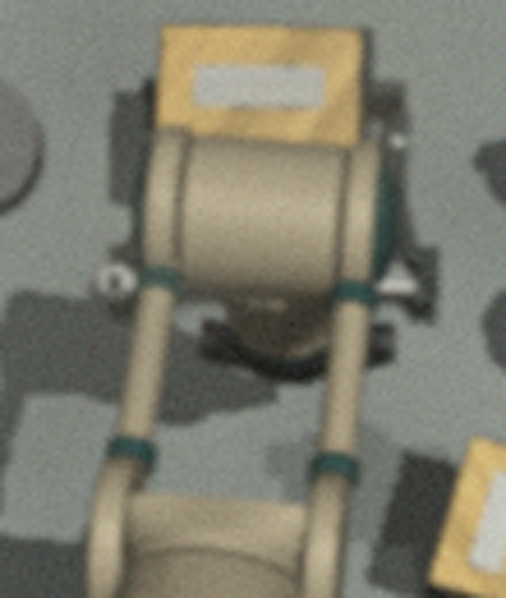

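View pics/scene8f.png

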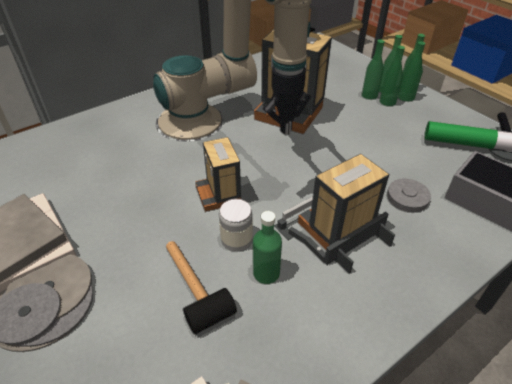

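The bar lies shut above its rest, from (180,266) to the knuckle at (410,264) in the wrist view. The case is upright against the stop and the other objects haven't moved. One numeric check, then I'll hand in.

Run:
```python
from h import *
c=manip.calibration("scene")
P=lambda x,y,z:ray(c,260+(x+.5)/4-.5,125+(y+.5)/4-.5,z)
a,b,d,e=[P(*p,.2) for p in((334,297),(516,199),(226,204),(405,115))]
print("case centre",(a+b+d+e)/4,"yaw",[-np.arctan2((q-p)[0],(q-p)[1]).round(3) for p,q in((a,b),(d,e))])
p,q=P(503,350,.06),P(270,490,.06);print("stop yaw",-np.arctan2((p-q)[0],(p-q)[1]), "stop",(p+q)/2)
print("a0 b0 was scene5 same corners")
w=manip.calibration("wrist");t=ray(w,182,262,.052);h=ray(w,410,262,.053);print("bar",t,h,"yaw",-np.arctan2((h-t)[0],(h-t)[1]))
s=manip.get_state();print(s["clock"],s["contact_force"])
manip.sign_off()
```

```text
case centre [0.66737354 0.06091438 0.2       ] yaw [np.float64(-0.034), np.float64(-0.028)]
stop yaw -0.02629279757494726 stop [0.71503799 0.06036686 0.06      ]
a0 b0 was scene5 same corners
bar [ 0.54974267 -0.04611361  0.052     ] [0.55590203 0.17350887 0.053     ] yaw -0.028037875011779338
15.65 [-0.49109234  0.10402124 -0.16125288]
the job is handed in; nothing more can be done
```

The case is parked against the end stop and the bar is shut across the bay mouth. I handed the job in at 15.65 s of the 64 s allowed.

- **Case:** I pushed it low on the skid's end with the open fingers, about 8 mm above the bench, steering it roughly 13 mm sideways onto the bay's centre line. At the stop the force rose from about 13 N to 24 N with no further movement. It looked upright in the pictures before the push, during it and after. In the last image its yaw was about -0.03 rad, against -0.026 for the stop, and its centre was about (0.667, 0.061). I had estimated the bay origin at (0.664, 0.061).
- **Bar:** I swung it round from outside with the closed fingers until it met its hard stop, where the force rose to 11 N at the predicted position. It measured parallel to the stop, at -0.028 rad, with its far end above the rest.
- **Left alone:** The bottle, tin, discs and mallet look unmoved by eye; I did not measure them. The arm was clear of everything, at z = 0.21 m with about 0 N on the tool.
- **Disagreements:** The scene, top and wrist cameras differed by a few millimetres. For example, the final wrist reading put the hinge at x = 0.556, against 0.563–0.566 from the other two cameras earlier. None of this affected the result, since the contact forces settled both end positions.
- **Vertical force:** There was an upward force of 7–17 N on the tool while pushing. I took it as friction as the fingers slid down the skid end, so it would have pressed the skid down.

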